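# Open the food warmer's drain with its T-key

### The job

The food warmer has to be drained at closing time. Push the steel cover of the drain well back along its channel, over the small ridge, until it lies flat beyond it; then set the T-key in the well, turn it while pressing until it drops over the spindle, and turn it anticlockwise as seen from above until the drain valve is fully open. Leave the key standing fully down in the well, the cover open, and do not knock over or shove the bowl, the cup or the shaker.

Things in the scene. Friction and masses are not known exactly. Their poses are not given: they have to be found in the camera images.
- drain_well (a point): Centre of the round mouth (44 mm bore, 55 mm deep, 2 mm chamfer) of the drain well in the top of the fixed steel drain block. Block: 70 mm high, 140 mm wide, from x = -80 to +170 mm of here. Axes: x along the cover's channel in its opening direction (roughly away from the robot), y towards the food warmer, z up.
- channel_ridge (a point): Crest of the rounded ridge across the cover's channel, 2.5 mm above the block's top, 56 mm along x from the well; its feet are 11 mm either side. The channel's walls stand 12 mm above the block's top, 93 mm apart, with lips overhanging 7 mm inwards, 9 mm above the block's top. A 12 mm high end stop closes the channel 165 mm past the well.
- spindle_top (a point): Top centre of the brass spindle in the well, 30 mm below the mouth: an upright tang 27 mm long, 10 mm thick, 20 mm tall. Its direction is NOT measured (these axes are the block's): it stands across the channel (along y), turned anticlockwise by the valve's angle, plus worn free play of anything from -0.6 to +0.6 rad. It must be turned through that play before the valve follows.
- valve (a joint): Opening angle of the drain valve under the spindle, rad: starts 0 to 0.15 (closed), 1.4 is fully open (hard stop); grows anticlockwise seen from above and stays where left. Turning the spindle takes 0.09 N m in its free play, 0.31 N m or less with the valve. A black mark beside the well's mouth turns with the valve, from the -y side (closed) to nearly the +x side (open).
- warmer_side (a point): Middle of the top edge of the food warmer's near side face, 212 mm high (lids with handles to 240 mm): a big fixed steel box, 320 mm along x and 360 mm along y, joined to the drain block by a copper pipe. Axes as drain_well. The face is 140 mm to +y of the well.
- cover_tab (a point): Middle of the well-side face of the upright tab of the sliding cover, 20 mm above the plate's underside. The tab is 64 mm wide (y), 6 mm thick, and rises 29 mm above the plate. x is the push direction: a few N, up to about 12 N at the ridge. Closed, it is 31 to 35 mm past the well; over the ridge and flat, 145 to 155 mm past it (155 is against the end stop).
- cover_mid (a point): Centre of the cover's underside: a loose steel plate 90 x 90 x 5 mm, 0.5 kg, smooth (friction about 0.2), edges rounded, held under the channel's lips with 4 mm of room to rise. Closed, it covers the well, its front edge just before the ridge.
- key_grip (a point): Middle of the cross bar of the loose steel T-key (0.32 kg), which starts standing upright on the counter. Bar: 110 mm long (x), 16 mm wide (y), 24 mm tall; this point is 97 mm above the key's foot. Standing on the tang without engaging, it is 67 mm above drain_well; dropped fully over the tang, 49 mm.
- key_foot (a point): Centre of the key's foot. The barrel is 41 mm across and 60 mm tall, with a 20 mm thick shank, 25 mm long, between it and the bar. Across the foot runs a straight slot parallel to the bar (x), 13 mm wide, 18 mm deep, that fits over the spindle's tang, either way round.
- bowl_in (a point): Bystander: aluminium bowl, 170 mm across, 65 mm high, loose; this point is its inner floor.
- cup_rim (a point): Bystander: white ceramic cup, 76 mm across, 75 mm high, loose; this point is the middle of its mouth.
- shaker: Bystander: white shaker jar with metal cap, 46 mm across, 70 mm high, loose; origin at the centre of its foot.

How it is judged (in metres and radians):
On the way, in this order (a step that is already met when the one before it is completed fails the run):
1. the cover has been pushed over the ridge, clear of the well, the key not yet in it (x of cover_tab in the frame of drain_well above 0.138 m and distance between key_grip and drain_well above 0.075 m), for 0.1 s.
2. the key has dropped over the spindle's tang (z of key_grip in the frame of drain_well below 0.054 m and horizontal distance between key_grip and drain_well below 0.006 m), for 0.1 s.
3. the valve has been turned fully open (value of joint valve above 1.25 rad), for 0.1 s.
At the end, for the whole second after the job is handed in: The valve reads over 1.25 rad (fully open is 1.4) and is at rest; the cover's tab is more than 138 mm past the well (plate over the ridge); the key stands in the well, dropped over the tang (grip point less than 54 mm above the mouth, within 10 mm of the axis, tilted less than 0.15 rad) (value of joint valve above 1.25 rad and x of cover_tab in the frame of drain_well above 0.138 m and z of key_grip in the frame of drain_well below 0.054 m and horizontal distance between key_grip and drain_well below 0.01 m and angle between key_grip's own z axis and vertical below 0.15 rad and velocity of joint valve below 0.05 rad/s); the robot touches nothing.
It fails at once if the bowl is shoved more than 40 mm or knocked over (distance of bowl_in from where it was at the start of the episode above 0.04 m or angle between bowl_in's own z axis and vertical above 0.6 rad).
It fails at once if the cup is shoved more than 40 mm or knocked over (distance of cup_rim from where it was at the start of the episode above 0.04 m or angle between cup_rim's own z axis and vertical above 0.6 rad).
It fails at once if the shaker is shoved more than 40 mm or knocked over (distance of shaker from where it was at the start of the episode above 0.04 m or angle between shaker's own z axis and vertical above 0.6 rad).
It also fails if it takes over 72 s, if anything falls off the work surface, if the arm or the gripper's body presses on something with over 40 N, if the wrist force passes 120 N, or if a joint passes its speed limit or range.

### The arm

A 6-joint arm with a two-finger parallel gripper is mounted at the origin on the work surface. World frame = base frame: x ahead of the robot, y to its left, z up, the work surface at z = 0. Lengths are in mm, angles in rad, forces in N, time in s.
With the tool pointing down it reaches from about 350 to 850 mm from the base axis. Payload 8.1 kg.
Tool frame: the origin (TCP) lies midway between the tips of the shut fingers; the grasp point (between the pads) lies 19 mm behind it; z points along the fingers, x is the direction in which the jaws open and shut, and the axes are right-handed (so a half turn about z gives the same grasp; the last joint's range is limited). The gripper opens to 85 mm and grips with 20 to 120 N. Pads are 22 mm wide; open, the fingers measure 114 mm over their backs; the gripper's body (76 mm by 85 mm) begins 54 mm behind the grasp point. The pads swing forward as they close: fully open they stand 13 mm farther back than shut.
Start: joints at [-1.352, 0.13, 1.488, -0, 1.523, -0.085], TCP at [179.509, -572.522, 231.292] pointing down, gripper open.
Joint ranges: [-2.96, 2.96], [-0.89, 2.26], [0.02, 2.5], [-1.34, 4.48], [0, 2.73], [-2.66, 2.66]. Speed limits (rad/s): [2.39, 2.39, 2.79, 3.14, 3.14, 3.14].

### API

Orientations are given as a unit quaternion [w, x, y, z].
In Python, from bench import status, grab_frame, arm gives the robot as it stands.
- The arm moves only by the tool carry_out, never from a script. Its argument "motion" is a list that holds one entry, the list of rows, each a list of 7 numbers: the finger opening in m, from 0 to 0.0854, then the shift along the tool's x, y, z in m, then the turn, a rotation vector about the tool's x, y, z in degrees. A call has 1 to 5 rows; each row is the pose to reach, as a shift and turn from the pose commanded when the call began, along the tool's axes at that moment; what a row does not reach only later rows make up. A row lasts 1/8 s, in which the tool goes at most 62.5 mm and 10.7 degrees, less where a joint would pass 70% of its speed; a pose out of reach is approached as far as the arm can. A call with a gripper value outside its range is refused whole. The fingers move at their own pace and stop on an object; "grip_force" is the grip in N (left out, the last holds). Time passes only in rows, so rows that repeat a pose let the fingers close. It gives the time, the measured TCP pose, the force and the opening at its end, in the units of the state.
- status.sense(): the state, without advancing time (a new reading comes with each control period).
- grab_frame(name): name is "side" or "top" or "wrist"; returns a dict with "pixels" (400x640x3 uint8, red, green, blue), "range_z" (400x640 float32, mm along the optical axis (not along the pixel's ray), 0 where there is no reading), "fov_y" (degrees; the focal length in pixels is half the picture's height over the tangent of half this angle, whatever the lens; pixels are square), "cx", "cy" (the principal point, pixels), "rvec" (rotation vector, rad) and "tvec" (3), from world to camera coordinates, as OpenCV has them. Camera axes: x right, y down, z forward; pixel columns grow to the right and rows downward; lengths in mm; the calibration is good to about 2 mm. A picture is of the moment at which its call begins.
- arm.close_job(): hands the job in, once; it reports no verdict.
The state is a dict: "clock": time; "joints": joint angles; "joint_velocities": joint speeds; "effort": joint torques, N m; "tool_pos": TCP position; "eef_rot": TCP orientation; "contact_force": force on the tool from outside, world axes, zero at the start; "moment": the same for the moment, N m; "finger_gap": finger opening in mm.
Only numpy, scipy, OpenCV 4.12 (cv2) and the standard library are available. Lean on these libraries where they do the work, as an engineer would, in place of code of your own. Each camera call takes 0.05 s, during which the arm holds its last target.

## Working session

There is one attempt and no reset: what is moved stays moved. The work goes in short steps, Python scripts to look and compute and a tool call to move; the robot and the scene stay as the last step left them, time stands still between calls to the robot, and variables do not carry over. Pictures are saved under pics/ and viewed, and the job is handed in when it is done.

Besides the shell and the picture viewer there is one more tool, called after ">>>" as name(argument=value, ...), one argument or row to a line, values as JSON. carry_out: Moves the arm, as the interface text tells. Its arguments: {"type":"object","properties":{"motion":{"type":"array","items":{"type":"array","items":{"type":"array","items":{"type":"number"}}}},"grip_force":{"type":"number"}},"required":["motion"]}

```bash
ls; mkdir -p pics
cat > h.py <<'E'
import numpy as np, cv2
from bench import status, grab_frame, arm
def cam(n):
    f=grab_frame(n); R,_=cv2.Rodrigues(np.array(f["rvec"],float)); h=f["pixels"].shape[0]
    f["R"]=R; f["t"]=np.array(f["tvec"],float).ravel(); f["f"]=h/2/np.tan(np.radians(f["fov_y"])/2); return f
def save(f,name): cv2.imwrite("pics/"+name,cv2.cvtColor(f["pixels"],cv2.COLOR_RGB2BGR))
def ray(f,u,v):
    d=f["R"].T@np.array([(u-f["cx"])/f["f"],(v-f["cy"])/f["f"],1.]); return -f["R"].T@f["t"],d
def plane(f,u,v,z):
    c,d=ray(f,u,v); return c+d*(z-c[2])/d[2]
def pts(f):
    z=f["range_z"]; v,u=np.indices(z.shape); P=np.stack([(u-f["cx"])/f["f"]*z,(v-f["cy"])/f["f"]*z,z],-1)
    W=(P-f["t"])@f["R"]; W[z<=0]=np.nan; return W
def proj(f,p):
    q=f["R"]@np.array(p,float)+f["t"]; return q[:2]/q[2]*f["f"]+[f["cx"],f["cy"]]
E
python3 - <<'E'
from h import *
for n in("side","top","wrist"):
    f=cam(n); save(f,n+"0.png"); print(n,f["f"],f["cx"],f["cy"],-f["R"].T@f["t"])
print(status.sense())
E
```

```text
pics
side 491.72804686176556 319.2881493639905 196.1632246098781 [1107.43095037 -832.90197699 1103.29231157]
top 482.26157654807696 328.2147165096071 205.12422948241226 [ 376.9341498   -52.26819785 1364.82589061]
wrist 344.9827317511379 325.17141055759316 197.92350103395236 [ 253.20245984 -549.4005269   373.17819731]
{'clock': 0.15, 'joints': array([-1.35238944e+00,  1.31009419e-01,  1.48901996e+00,  6.19187747e-06,
        1.52300343e+00, -8.53918207e-02]), 'joint_velocities': array([ 0.00027468, -0.00060013, -0.00362251, -0.00179437,  0.00056993,
       -0.00120026]), 'effort': array([ 3.48873718e-04, -5.70061827e+01, -5.01158059e+01, -2.88755227e-04,
        9.57310956e-03, -1.05395603e-05]), 'tool_pos': array([ 179.42512753, -572.10401466,  230.47746097]), 'eef_rot': array([-4.76535233e-04,  8.05960963e-01, -5.91968249e-01, -5.39849456e-04]), 'contact_force': array([-0.33357382, -0.69884087, -0.21701659]), 'moment': array([ 0.00330239, -0.02188858, -0.00516194]), 'finger_gap': 85.62350632842697}
```

View pics/side0.png

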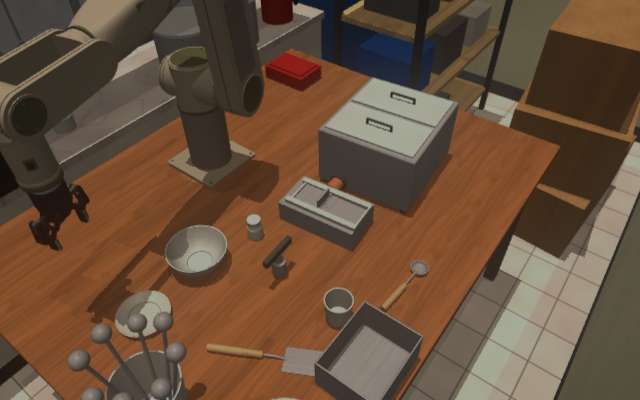

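View pics/top0.png

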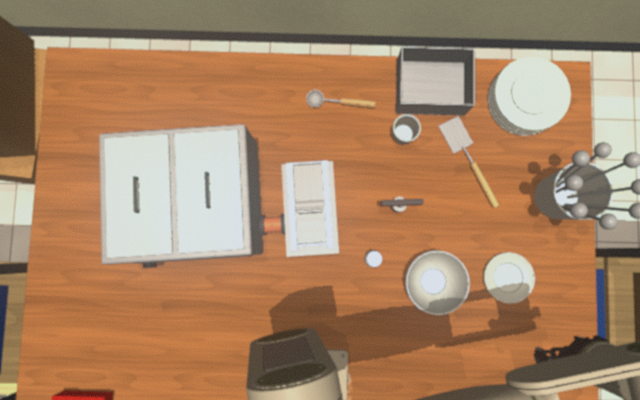

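View pics/wrist0.png

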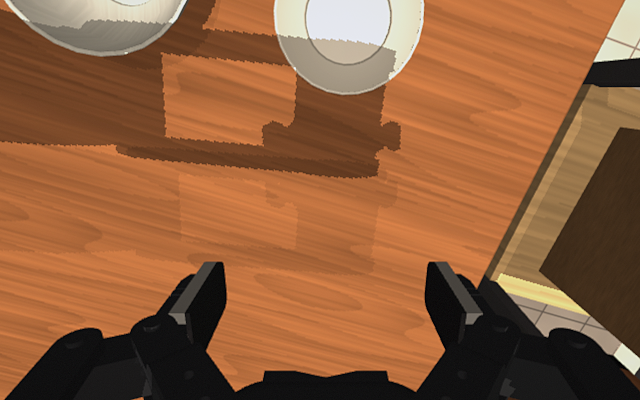

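The top view shows the drain block at about (282–338, 160–257), with the cover tab near (310, 213). The key is at (400, 203), the shaker at (374, 259), the bowl at (437, 282) and the cup at (406, 129). World +x is up in the image and +y is left. Next I'll zoom in and measure.

Run:
```python
from h import *
f=cam("top"); p=cv2.cvtColor(f["pixels"],cv2.COLOR_RGB2BGR)
a=cv2.resize(p[140:280,240:440],None,fx=4,fy=4,interpolation=cv2.INTER_NEAREST); cv2.imwrite("pics/topz.png",a)
W=pts(f); z=W[...,2]
lab=np.zeros(z.shape,int)
def cl(lo,hi,box,name):
    m=((z>lo)&(z<hi)).astype(np.uint8); b=np.zeros_like(m); b[box[1]:box[3],box[0]:box[2]]=1; m&=b
    P=W[m>0]; 
    if len(P)<5: print(name,len(P));return
    r=cv2.minAreaRect(P[:,:2].astype(np.float32)); print(name,len(P),P.mean(0).round(1),"rect",r)
cl(60,90,(270,150,345,265),"block")
cl(78,90,(270,150,345,265),"walls")
cl(92,130,(270,150,345,265),"tab")
cl(90,130,(370,190,430,215),"keybar")
cl(50,90,(360,245,390,270),"shaker")
cl(40,90,(400,245,475,318),"bowl")
cl(40,90,(388,110,424,146),"cup")
cl(195,225,(90,120,270,270),"warmer")
cl(2,40,(370,190,430,215),"keylow")
s=cam("side"); p=cv2.cvtColor(s["pixels"],cv2.COLOR_RGB2BGR)
cv2.imwrite("pics/sidez.png",cv2.resize(p[160:290,220:400],None,fx=4,fy=4,interpolation=cv2.INTER_NEAREST))
```

```text
block 4770 [491.2   2.8  73.2] rect ((490.5897216796875, 22.443893432617188), (250.88059997558594, 179.87594604492188), 5.396317481994629)
walls 1142 [498.    3.5  81.5] rect ((499.6475830078125, 3.3020248413085938), (236.263671875, 113.35037994384766), 5.418408393859863)
tab 61 [481.2   2.6 101.5] rect ((481.5867919921875, 1.7644329071044922), (6.0498151779174805, 60.99555969238281), 5.050704479217529)
keybar 284 [ 511.2 -239.9  106.4] rect ((512.0849609375, -240.95968627929688), (16.847549438476562, 110.44134521484375), 3.9498186111450195)
shaker 191 [ 361.4 -173.7   68.7] rect ((361.2119445800781, -173.50375366210938), (37.271305084228516, 38.11174011230469), 1.6990970373153687)
bowl 964 [ 299.5 -358.7   55.6] rect ((303.77935791015625, -345.0987243652344), (165.83621215820312, 167.3843994140625), 47.27738571166992)
cup 313 [ 728.  -259.3   63.1] rect ((735.2689208984375, -257.7523498535156), (74.1288070678711, 106.54240417480469), 79.08728790283203)
warmer 19221 [503.1 321.1 215.1] rect ((506.74993896484375, 325.1495361328125), (320.42010498046875, 360.9718017578125), 5.459619522094727)
keylow 208 [ 520.1 -247.9    4.7] rect ((523.35986328125, -248.5733642578125), (68.85841369628906, 167.44276428222656), 1.7077990770339966)
```

View pics/topz.png

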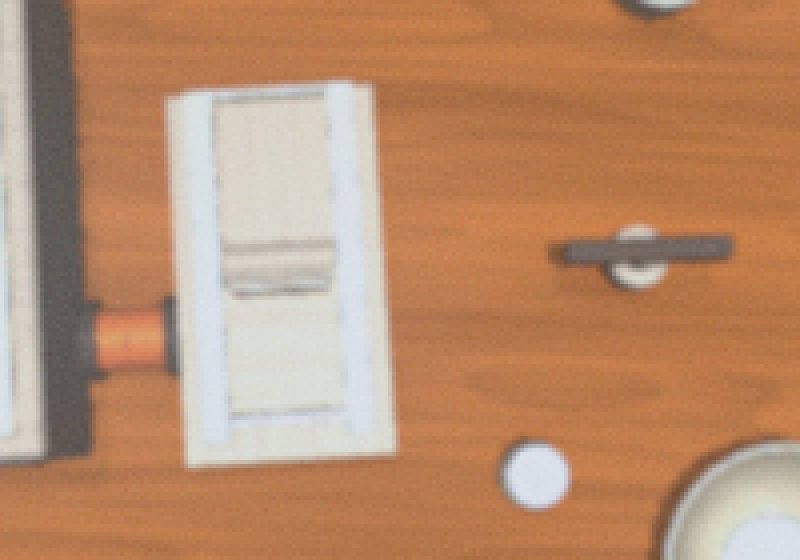

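View pics/sidez.png

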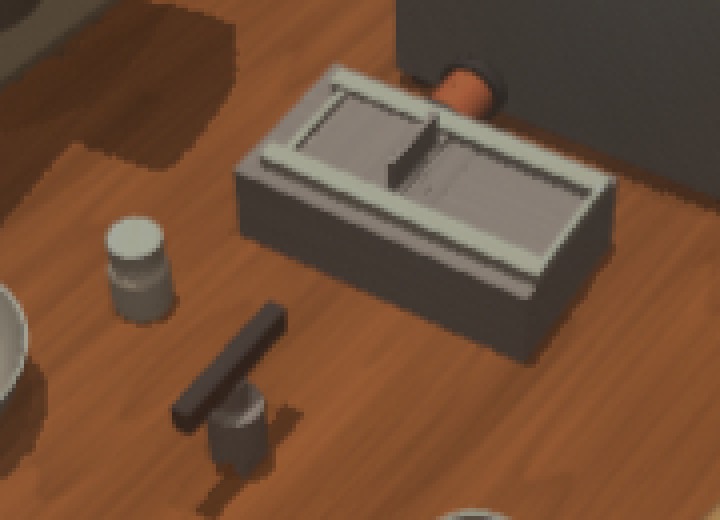

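```bash
cat >> h.py <<'E'
from scipy.spatial.transform import Rotation as Ro
YAW=np.radians(5.42); U=np.array([np.cos(YAW),np.sin(YAW)]); V=np.array([-U[1],U[0]]); WELL=np.array([447.6,-1.6])
def to(x,y,z,th):
    s=status.sense(); q=s["eef_rot"]; R=Ro.from_quat([q[1],q[2],q[3],q[0]])
    c,n=np.cos(np.radians(th)),np.sin(np.radians(th))
    T=Ro.from_matrix(np.array([[c,n,0],[n,-c,0],[0,0,-1]]).T)
    d=R.inv().apply(np.array([x,y,z])-s["tool_pos"]); r=np.degrees((R.inv()*T).as_rotvec())
    print("shift m",(d/1000).round(4),"turn",r.round(2),"t",s["clock"])
def w2(a,b): p=WELL+U*a+V*b; return p
def rep():
    s=status.sense(); q=s["eef_rot"]; R=Ro.from_quat([q[1],q[2],q[3],q[0]]); x=R.as_matrix()[:,0]; d=s["tool_pos"][:2]-WELL
    print("t",s["clock"],"pos",s["tool_pos"].round(1),"th",np.degrees(np.arctan2(x[1],x[0])).round(2),"tilt",np.degrees(np.arccos(-R.as_matrix()[2,2])).round(2),"blk",(d@U).round(1),(d@V).round(1),"F",s["contact_force"].round(1),"M",s["moment"].round(2),"gap",round(s["finger_gap"],1))
E
python3 - <<'E'
from h import *
rep(); p=w2(12,0); to(p[0],p[1],200,-84.6)
E
```

```text
t 0.25 pos [ 179.4 -572.3  230.8] th -72.59 tilt 0.05 blk -320.9 -542.8 F [0.  1.2 0.3] M [-0.   -0.01  0.  ] gap 85.1
shift m [-0.4618 -0.4383  0.0312] turn [ 0.    0.05 12.01] t 0.25
```

>>> carry_out(
  motion=[
    [[0.02,-0.045,-0.043,0,0,0,2],[0.02,-0.09,-0.086,0,0,0,4],[0.02,-0.135,-0.129,0,0,0,6],[0.02,-0.18,-0.172,0,0,0,9],[0.02,-0.225,-0.215,0,0,0,12]],
  ],
)

```text
clock: 0.88
tool_pos: [317.8, -291.7, 231.3]
eef_rot: [-0.0, 0.739, -0.674, 0.0]
contact_force: [1.2, -0.2, 0.4]
finger_gap: 20.2
```

Run:
```python
from h import *
rep(); p=w2(12,0); to(p[0],p[1],200,-84.6)
```

```text
t 0.875 pos [ 317.8 -291.7  231.3] th -84.72 tilt 0.04 blk -156.6 -276.6 F [ 1.2 -0.2  0.4] M [-0.02 -0.05  0.01] gap 20.2
shift m [-0.277  -0.1679  0.0313] turn [-0.03 -0.02 -0.12] t 0.875
```

>>> carry_out(
  motion=[
    [[0.02,-0.052,-0.032,0,0,0,0],[0.02,-0.104,-0.064,0,0,0,0],[0.02,-0.156,-0.096,0,0,0,0],[0.02,-0.208,-0.128,0,0,0,0],[0.02,-0.26,-0.158,0.015,0,0,0]],
  ],
)

```text
clock: 1.5
tool_pos: [451.7, -17.9, 217.7]
eef_rot: [-0.001, 0.74, -0.673, 0.002]
contact_force: [0.5, -1.3, -0.5]
finger_gap: 20.0
```

Run:
```python
from h import *
rep(); p=w2(12,0); to(p[0],p[1],84,-84.6)
f=cam("wrist"); save(f,"w1.png");
```

```text
t 1.5 pos [451.7 -17.9 217.7] th -84.58 tilt 0.21 blk 2.6 -16.6 F [ 0.5 -1.3 -0.5] M [-0.04  0.03 -0.01] gap 20.0
shift m [-0.0168 -0.009   0.1337] turn [-0.2  -0.06  0.02] t 1.5
```

View pics/w1.png

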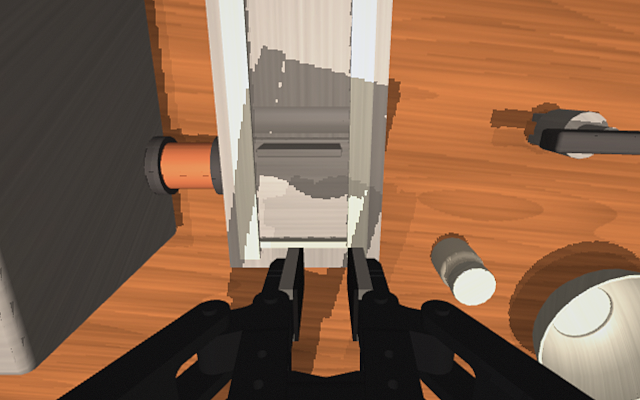

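The wrist view shows the tab at about (300, 147), the ridge at (300, 122) and the fingers at (325, 280). I'll cross-check the tab position with the wrist depth.

Run:
```python
from h import *
f=cam("wrist"); W=pts(f); print(-f["R"].T@f["t"])
z=W[...,2]
b=np.zeros(z.shape,bool); b[0:260,205:400]=1
for lo,hi,n in((98,110,"tab"),(79,86,"lips"),(66,84,"all")):
    P=W[b&(z>lo)&(z<hi)]; P2=P[:,:2]; d=P2-WELL; a=d@U; c=d@V
    print(n,len(P),"u",np.percentile(a,[0,2,50,98,100]).round(1),"v",np.percentile(c,[0,2,50,98,100]).round(1),P[:,2].mean().round(1))
# end edge of block (near): last rows along column center
```

```text
[528.84034552  -4.77378483 357.49060372]
tab 782 u [30.7 31.  34.2 36.8 37. ] v [-28.9 -28.    3.1  33.   34.5] 103.7
lips 11743 u [-65.6 -57.2  54.8 136.7 139.8] v [-54.  -53.1  41.7  58.6  59.7] 82.1
all 42352 u [-72.1 -62.2  56.9 138.5 142.4] v [-67.5 -64.    2.7  70.   73.1] 74.6
```

>>> carry_out(
  motion=[
    [[0.02,-0.0168,-0.009,0.03,0,0,0],[0.02,-0.0168,-0.009,0.06,0,0,0],[0.02,-0.0168,-0.009,0.09,0,0,0],[0.02,-0.0168,-0.009,0.105,0,0,0],[0.02,-0.0168,-0.009,0.105,0,0,0]],
  ],
)

```text
clock: 2.22
tool_pos: [456.7, -2.4, 110.5]
eef_rot: [0.001, 0.74, -0.673, -0.001]
contact_force: [-0.2, -0.4, -0.5]
finger_gap: 20.1
```

>>> carry_out(
  motion=[
    [[0.02,0,0,0.01,0,0,0],[0.02,0,0,0.02,0,0,0],[0.02,0,0,0.026,0,0,0],[0.02,0,0,0.026,0,0,0]],
  ],
)

```text
clock: 2.72
tool_pos: [457.1, -2.2, 84.7]
eef_rot: [0.0, 0.74, -0.673, -0.0]
contact_force: [0.4, -0.5, 0.0]
finger_gap: 20.2
```

Run:
```python
from h import *
rep(); f=cam("side"); p=cv2.cvtColor(f["pixels"],cv2.COLOR_RGB2BGR)
cv2.imwrite("pics/s2.png",cv2.resize(p[140:270,240:400],None,fx=4,fy=4))
p=w2(80,1.5); to(p[0],p[1],84,-84.6)
```

```text
t 2.725 pos [457.1  -2.2  84.7] th -84.59 tilt 0.06 blk 9.4 -1.4 F [ 0.4 -0.5  0. ] M [-0.01 -0.   -0.03] gap 20.2
shift m [-0.003  -0.0703  0.0011] turn [0.03 0.01 0.01] t 2.775
```

View pics/s2.png

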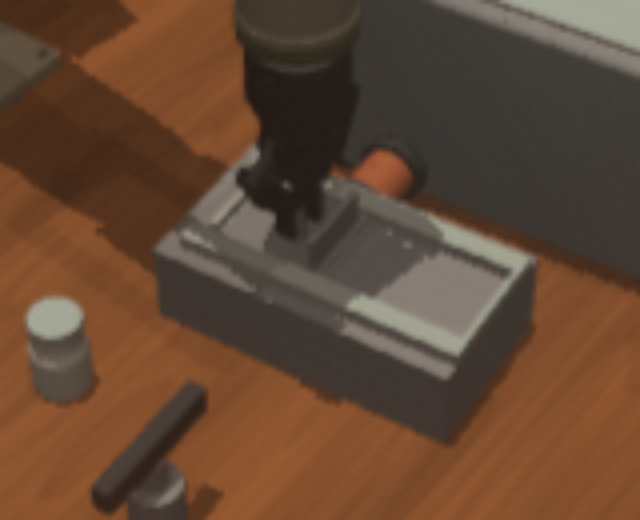

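The fingers stand just behind the tab, at about (295, 230) in the zoomed picture, so I'll push.

>>> carry_out(
  motion=[
    [[0.02,-0.002,-0.006,0,0,0,0],[0.02,-0.003,-0.012,0,0,0,0],[0.02,-0.003,-0.018,0,0,0,0],[0.02,-0.003,-0.024,0,0,0,0],[0.02,-0.003,-0.03,0,0,0,0]],
  ],
)

```text
clock: 3.4
tool_pos: [487.5, 3.7, 85.2]
eef_rot: [0.0, 0.74, -0.673, -0.0]
contact_force: [-1.5, -1.0, 1.2]
finger_gap: 20.1
```

>>> carry_out(
  motion=[
    [[0.02,0,-0.006,0,0,0,0],[0.02,0,-0.012,0,0,0,0],[0.02,0,-0.018,0,0,0,0],[0.02,0,-0.024,0,0,0,0],[0.02,0,-0.03,0,0,0,0]],
  ],
)

```text
clock: 4.03
tool_pos: [517.3, 6.5, 85.2]
eef_rot: [0.0, 0.74, -0.673, -0.0]
contact_force: [-1.6, -0.3, -0.3]
finger_gap: 20.2
```

>>> carry_out(
  motion=[
    [[0.02,0,-0.006,0,0,0,0],[0.02,0,-0.012,0,0,0,0],[0.02,0,-0.018,0,0,0,0],[0.02,0,-0.024,0,0,0,0],[0.02,0,-0.03,0,0,0,0]],
  ],
)

```text
clock: 4.65
tool_pos: [547.4, 9.3, 85.4]
eef_rot: [-0.0, 0.74, -0.673, 0.0]
contact_force: [-0.7, -0.9, -0.4]
finger_gap: 20.3
```

Run:
```python
from h import *
rep(); f=cam("side"); p=cv2.cvtColor(f["pixels"],cv2.COLOR_RGB2BGR)
cv2.imwrite("pics/s3.png",cv2.resize(p[140:270,240:400],None,fx=4,fy=4))
```

```text
t 4.65 pos [547.4   9.3  85.4] th -84.59 tilt 0.02 blk 100.4 1.4 F [-0.7 -0.9 -0.4] M [-0.    0.23 -0.02] gap 20.3
```

View pics/s3.png

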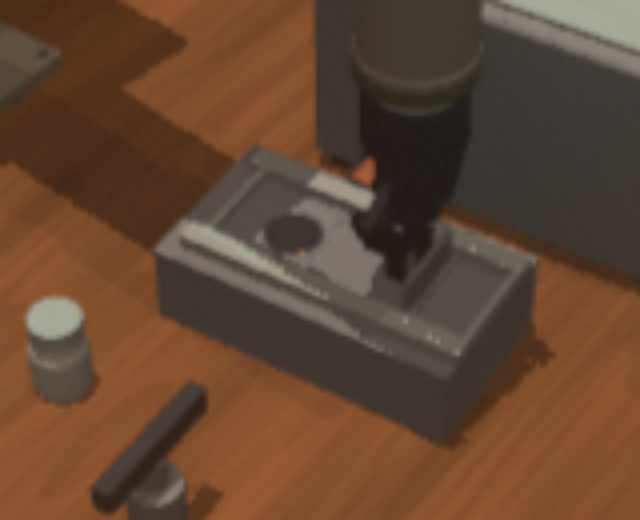

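The cover is sliding and the well's mouth is now visible at (293, 235) in the zoomed picture. I'll keep pushing.

>>> carry_out(
  motion=[
    [[0.02,0,-0.006,0,0,0,0],[0.02,0,-0.012,0,0,0,0],[0.02,0,-0.018,0,0,0,0],[0.02,0,-0.024,0,0,0,0],[0.02,0,-0.03,0,0,0,0]],
  ],
)

```text
clock: 5.32
tool_pos: [577.2, 12.1, 85.3]
eef_rot: [-0.0, 0.74, -0.673, 0.0]
contact_force: [-1.0, -0.8, 0.2]
finger_gap: 19.9
```

>>> carry_out(
  motion=[
    [[0.02,0,-0.003,0,0,0,0],[0.02,0,-0.006,0,0,0,0]],
  ],
)

```text
clock: 5.58
tool_pos: [582.8, 12.7, 85.2]
eef_rot: [0.0, 0.74, -0.673, -0.0]
contact_force: [-2.4, -0.3, 1.8]
finger_gap: 20.3
```

Run:
```python
from h import *
rep(); f=cam("top"); p=cv2.cvtColor(f["pixels"],cv2.COLOR_RGB2BGR)
cv2.imwrite("pics/t4.png",cv2.resize(p[140:280,260:400],None,fx=4,fy=4))
W=pts(f);z=W[...,2]
f=cam("side"); p=cv2.cvtColor(f["pixels"],cv2.COLOR_RGB2BGR)
cv2.imwrite("pics/s4.png",cv2.resize(p[140:270,240:400],None,fx=4,fy=4))
```

```text
t 5.575 pos [582.8  12.7  85.2] th -84.59 tilt 0.02 blk 135.9 1.5 F [-2.4 -0.3  1.8] M [-0.08  0.28 -0.03] gap 20.3
```

View pics/t4.png

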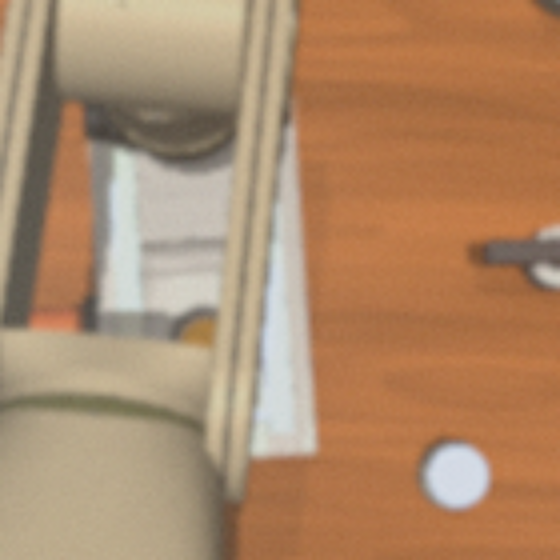

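View pics/s4.png

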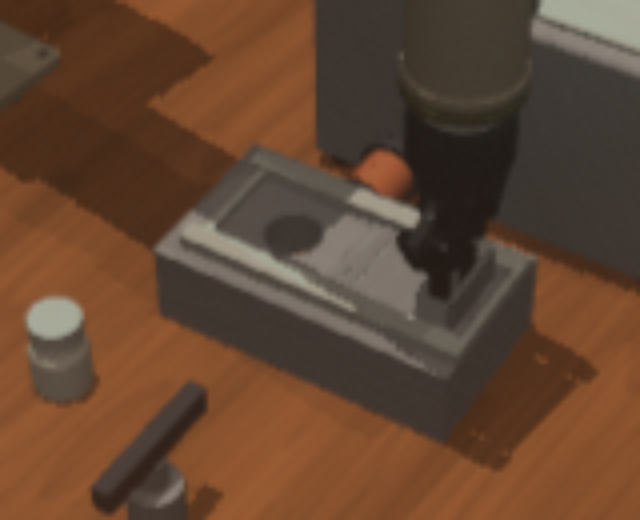

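The cover is over the ridge. I'll nudge it a few mm toward the end stop while watching the force.

>>> carry_out(
  motion=[
    [[0.02,0,-0.003,0,0,0,0],[0.02,0,-0.005,0,0,0,0],[0.02,0,-0.005,0,0,0,0]],
  ],
)

```text
clock: 6.05
tool_pos: [587.9, 13.2, 85.3]
eef_rot: [-0.0, 0.74, -0.673, 0.0]
contact_force: [-1.2, 0.1, -0.5]
finger_gap: 20.0
```

Run:
```python
from h import *
rep(); f=cam("side"); W=pts(f);z=W[...,2]; d=W[...,:2]-WELL; a=d@U;c=d@V
m=(z>97)&(z<107)&(a>130)&(a<175)&(abs(c)<40)
print(m.sum(), np.percentile(a[m],[0,5,50,95,100]), c[m].min(),c[m].max())
```

```text
t 6.05 pos [587.9  13.2  85.3] th -84.59 tilt 0.02 blk 141.0 1.4 F [-1.2  0.1 -0.5] M [-0.02  0.06 -0.04] gap 20.0
70 [130.70216611 140.95899554 156.03544814 160.4896769  161.74737285] -32.13550784564514 32.08172589542244
```

>>> carry_out(
  motion=[
    [[0.02,0,0.006,0,0,0,0],[0.02,0,0.01,-0.03,0,0,0],[0.02,0,0.04,-0.07,0,0,0],[0.02,0,0.09,-0.11,0,0,0],[0.02,0,0.145,-0.12,0,0,0]],
  ],
)

```text
clock: 6.72
tool_pos: [443.6, -0.8, 208.6]
eef_rot: [-0.002, 0.74, -0.673, 0.002]
contact_force: [0.6, -0.1, 1.7]
finger_gap: 20.2
```

>>> carry_out(
  motion=[
    [[0.085,0,0.005,0,0,0,0],[0.085,0,0.005,0,0,0,0]],
  ],
)

```text
clock: 6.98
tool_pos: [438.5, -1.1, 205.7]
eef_rot: [-0.001, 0.74, -0.673, 0.001]
contact_force: [-0.1, 0.6, 1.1]
finger_gap: 55.8
```

Run:
```python
from h import *
rep(); f=cam("wrist"); save(f,"w5.png"); np.savez("w5.npz",**{k:np.array(f[k]) for k in f})
s=cam("side"); save(s,"s5.png"); np.savez("s5.npz",**{k:np.array(s[k]) for k in s})
p=cv2.cvtColor(f["pixels"],cv2.COLOR_RGB2BGR); cv2.imwrite("pics/w5z.png",cv2.resize(p[60:260,200:400],None,fx=3,fy=3))
p=cv2.cvtColor(s["pixels"],cv2.COLOR_RGB2BGR); cv2.imwrite("pics/s5z.png",cv2.resize(p[160:260,260:400],None,fx=5,fy=5))
```

```text
t 6.975 pos [438.5  -1.1 205.7] th -84.61 tilt 0.11 blk -9.0 1.4 F [-0.1  0.6  1.1] M [-0.02 -0.04 -0.04] gap 55.8
```

View pics/w5.png

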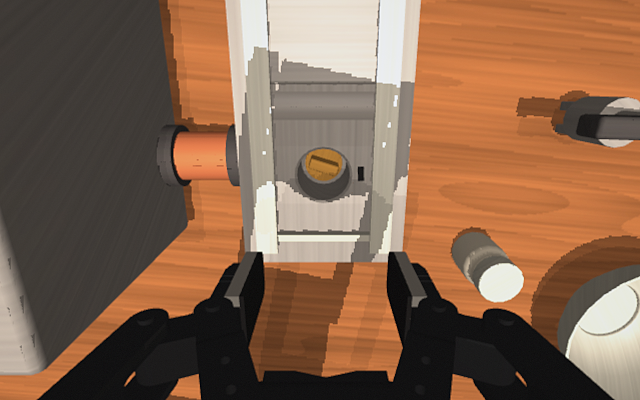

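View pics/w5z.png

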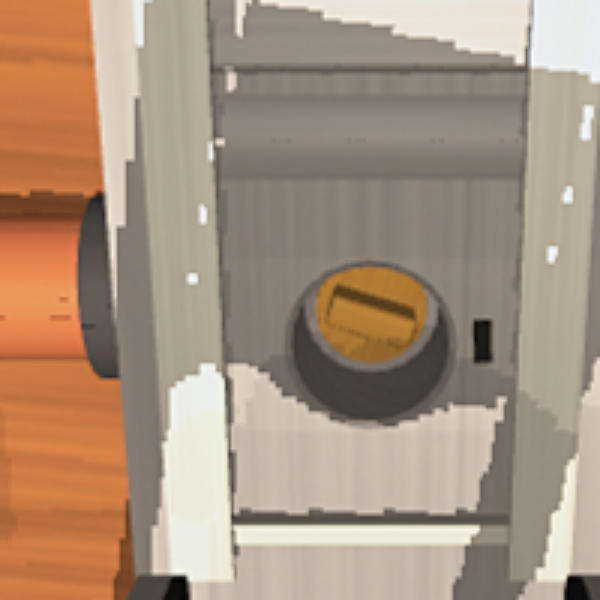

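View pics/s5z.png

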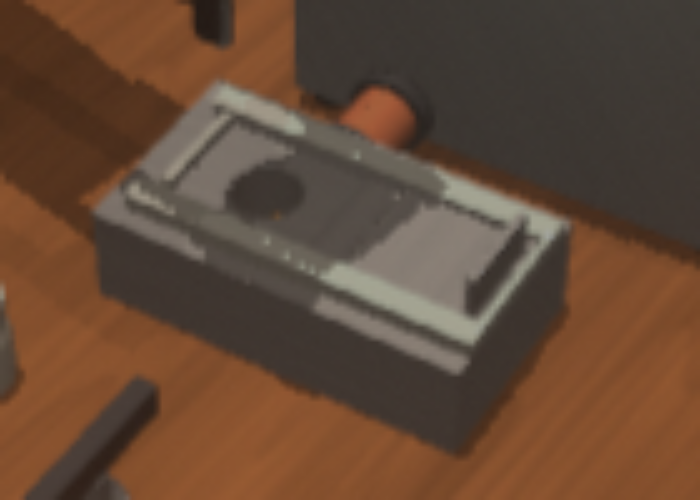

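The wrist view shows the well's mouth at (324, 174), with the brass tang inside it turned slightly clockwise. The black mark at (361, 174) is on the −y side, so the valve is closed. The side view shows the cover flat at the far end. I'll measure the well and the tang.

Run:
```python
from h import *
for n in("w5","s5"):
    f=dict(np.load(n+".npz")); W=pts(f); z=W[...,2]; d=W[...,:2]-WELL
    u,v=[int(round(x)) for x in proj(f,[*WELL,70])]
    m=(z<64); b=np.zeros(z.shape,np.uint8); r=35 if n=="w5" else 16
    b[v-r:v+r,u-r:u+r]=1; m=(m&(b>0)).astype(np.uint8)
    cs,_=cv2.findContours(m,cv2.RETR_EXTERNAL,cv2.CHAIN_APPROX_NONE); c=max(cs,key=cv2.contourArea)[:,0,:]
    Q=np.array([plane(f,a+0.0,e+0.0,69.) for a,e in c])[:,:2]
    A=np.c_[2*Q,np.ones(len(Q))]; s=np.linalg.lstsq(A,(Q**2).sum(1),rcond=None)[0]; R=np.sqrt(s[2]+s[0]**2+s[1]**2)
    e=cv2.fitEllipse(Q.astype(np.float32))
    print(n,(u,v),"circle",s[:2].round(2),R.round(2),"ell",e,"blk",((s[:2]-WELL)@U).round(2),((s[:2]-WELL)@V).round(2))
    if n=="w5":
        mid=(W[...,0]>0)&(z>34)&(z<46)&(np.hypot(d[...,0],d[...,1])<25); P=W[mid]; print(len(P),cv2.minAreaRect(P[:,:2].astype(np.float32)),P[:,2].mean())
    # block yaw via lips outer edges, compare
    m=(z>79)&(z<86)&(abs(d@V)<65)&(abs(d@V)>35); P=W[m][:,:2]; print("lips",cv2.minAreaRect(P.astype(np.float32)))
```

```text
w5 (327, 174) circle [447.25   1.1 ] 20.96 ell ((447.25445556640625, 1.0984724760055542), (41.555294036865234, 42.30672073364258), 2.6143524646759033) blk -0.09 2.72
545 ((438.4603576660156, 1.6100711822509766), (43.94718551635742, 28.87610626220703), 85.11727905273438) 39.821844063082466
lips ((476.73583984375, 3.8987655639648438), (191.74163818359375, 113.67697143554688), 5.394486904144287)
s5 (313, 198) circle [450.57  -2.53] 18.86 ell ((450.52264404296875, -2.63398814201355), (35.74546432495117, 40.87882995605469), 115.1771011352539) blk 2.87 -1.21
lips ((699.2479858398438, 22.51641845703125), (1263.85498046875, 120.32914733886719), 5.286782741546631)
```

Run:
```python
from h import *
f=dict(np.load("w5.npz")); p=cv2.cvtColor(f["pixels"],cv2.COLOR_RGB2BGR)
cv2.imwrite("pics/w5zz.png",cv2.resize(p[140:205,290:370],None,fx=10,fy=9,interpolation=cv2.INTER_NEAREST))
h=cv2.cvtColor(p,cv2.COLOR_BGR2HSV); 
m=(h[...,0]>8)&(h[...,0]<25)&(h[...,1]>120)&(h[...,2]<135)
m[:, :305]=0; m[:,345:]=0; m[:145]=0;m[180:]=0
us=np.where(m.any(0))[0]; print(us)
Q=[]
for u in us:
    vs=np.where(m[:,u])[0]; Q.append(plane(f,u,vs.max()+.5,40)[:2]); print(u,vs.min(),vs.max(),end="; ")
Q=np.array(Q,np.float32); l=cv2.fitLine(Q[3:-3],cv2.DIST_HUBER,0,.01,.01).ravel(); print("\nang",np.degrees(np.arctan2(l[1],l[0])), Q[0],Q[-1])
```

```text
[307 309 310 311 312 313 314 315 316 317 318 319 320 321 322 323 324 325
 326 327 328 329 330 331 332 333 334 335 336 337 338]
307 154 154; 309 163 164; 310 159 161; 311 156 158; 312 155 158; 313 155 158; 314 155 158; 315 156 159; 316 156 159; 317 156 159; 318 157 160; 319 157 171; 320 157 160; 321 158 161; 322 158 161; 323 158 161; 324 158 162; 325 159 162; 326 159 162; 327 159 162; 328 160 163; 329 160 174; 330 160 174; 331 161 175; 332 161 176; 333 161 175; 334 162 165; 335 162 165; 336 162 175; 337 163 174; 338 165 170; 
ang 62.168056 [456.28302   16.902365] [444.21146  -12.524995]
```

View pics/w5zz.png

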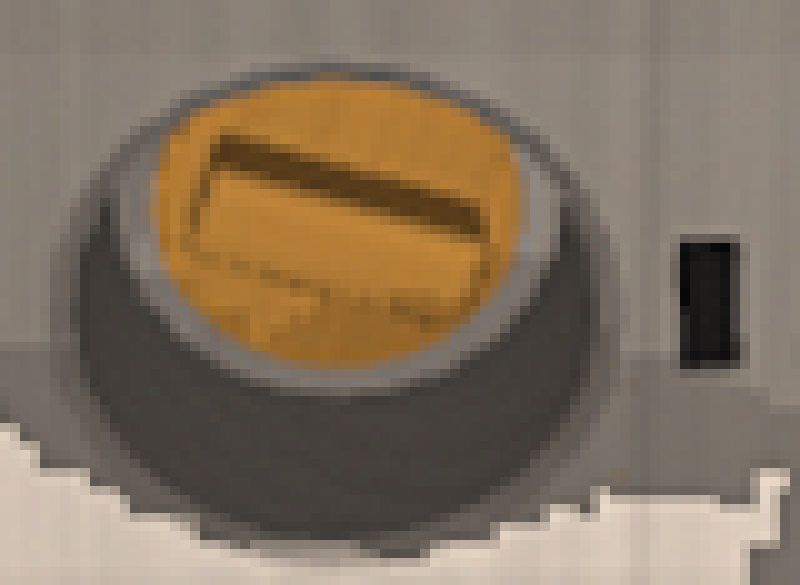

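Run:
```python
from h import *
f=dict(np.load("w5.npz"))
C={}
for n,(u,v) in dict(farL=(312.0,158.8),farR=(337.5,165.6),nearL=(309.0,168),nearR=(334.5,176)).items():
    C[n]=plane(f,u-.5,v-.5,40)[:2]; print(n,C[n].round(1))
for a,b in(("farL","farR"),("nearL","nearR")):
    d=C[a]-C[b]; print(np.linalg.norm(d),np.degrees(np.arctan2(d[1],d[0])))
print(sum(C.values())/4)
f=dict(np.load("w5.npz"));W=pts(f);z=W[...,2]
b=np.zeros(z.shape,bool);b[85:150,550:640]=1
m=b&(z>90)&(z<130); print(m.sum()); print(cv2.minAreaRect(W[m][:,:2].astype(np.float32)))
b[:]=0; b[225:305,445:530]=1; m=b&(z>62)&(z<80); print("shaker",cv2.minAreaRect(W[m][:,:2].astype(np.float32)))
```

```text
farL [453.2  12.6]
farR [449.1 -11.1]
nearL [444.5  14.6]
nearR [439.2  -9.4]
24.004209522653902 80.25130219857346
24.53366437326728 77.57042663237121
[446.49482457   1.6822523 ]
1428
((508.4079284667969, -200.76266479492188), (16.21499252319336, 37.54118728637695), 3.6815176010131836)
shaker ((360.9344177246094, -170.8088836669922), (41.33489227294922, 40.665496826171875), 27.440475463867188)
```

The tang lies at about 79° in the world frame, roughly −15° from the block's y axis. I'll go to the key.

Run:
```python
from h import *
rep(); to(511.5,-260,210,3.9)
```

```text
t 7.075 pos [439.   -1.  205.1] th -84.6 tilt 0.01 blk -8.5 1.4 F [ 0.4  0.4 -0.4] M [-0.03  0.01  0.03] gap 69.9
shift m [ 0.2647 -0.0478 -0.0049] turn [-1.00e-02 -1.00e-02 -8.85e+01] t 7.075
```

>>> carry_out(
  motion=[
    [[0.085,0.03,-0.0053,0,0,0,-10],[0.085,0.06,-0.0106,0,0,0,-20],[0.085,0.09,-0.016,0,0,0,-30],[0.085,0.12,-0.0213,0,0,0,-40],[0.085,0.15,-0.027,0,0,0,-50]],
  ],
)

```text
clock: 7.7
tool_pos: [480.2, -148.9, 204.1]
eef_rot: [-0.0, 0.956, -0.295, -0.001]
contact_force: [0.4, 0.2, -0.1]
finger_gap: 85.0
```

Run:
```python
from h import *
rep(); to(511.5,-260,210,3.9)
```

```text
t 7.7 pos [ 480.2 -148.9  204.1] th -34.26 tilt 0.11 blk 18.6 -149.7 F [ 0.4  0.2 -0.1] M [ 0.02 -0.01  0.04] gap 85.0
shift m [ 0.0884  0.0742 -0.006 ] turn [-2.000e-02  1.100e-01 -3.816e+01] t 7.7
```

>>> carry_out(
  motion=[
    [[0.085,0.022,0.0185,0,0,0,-10],[0.085,0.044,0.037,-0.003,0,0,-20],[0.085,0.066,0.0555,-0.006,0,0,-30],[0.085,0.0884,0.0742,-0.006,0,0,-38.2],[0.085,0.0884,0.0742,-0.006,0,0,-38.2]],
  ],
)

```text
clock: 8.32
tool_pos: [510.6, -260.8, 209.6]
eef_rot: [-0.0, 1.0, 0.031, -0.001]
contact_force: [-0.6, 0.9, -0.1]
finger_gap: 85.2
```

Run:
```python
from h import *
rep(); f=cam("wrist"); save(f,"w6.png"); np.savez("w6.npz",**{k:np.array(f[k]) for k in f})
W=pts(f);z=W[...,2]
d=np.hypot(W[...,0]-512,W[...,1]+240)
m=(d<65)&(z>104)&(z<114); print(m.sum(),cv2.minAreaRect(W[m][:,:2].astype(np.float32)),W[m].mean(0))
m=(d<25)&(z>50)&(z<64); print(m.sum(),cv2.minAreaRect(W[m][:,:2].astype(np.float32)),W[m].mean(0))
t=cam("top");W=pts(t);z=W[...,2];d=np.hypot(W[...,0]-512,W[...,1]+240)
```

```text
t 8.325 pos [ 510.6 -260.8  209.6] th 3.55 tilt 0.12 blk 38.2 -264.0 F [-0.6  0.9 -0.1] M [ 0.04 -0.   -0.04] gap 85.2
3235 ((510.613037109375, -237.6328887939453), (15.798277854919434, 109.226318359375), 4.325246334075928) [ 510.57091486 -233.8971611   108.72424142]
719 ((510.89434814453125, -237.22549438476562), (39.614742279052734, 34.541805267333984), 2.880017042160034) [ 510.36391036 -236.5200471    59.86648889]
```

View pics/w6.png

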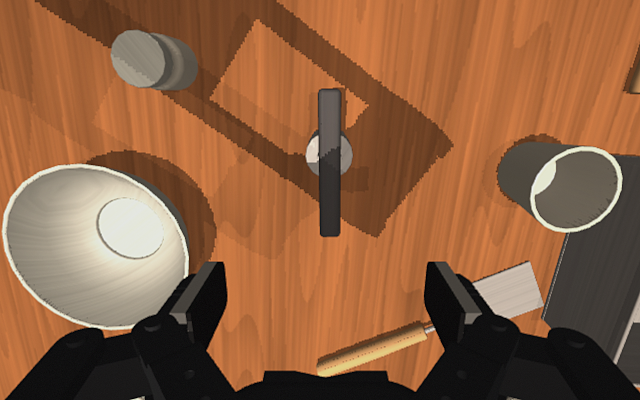

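The wrist view shows the key bar at (330, 162) between the open fingers, at about (510.8, −237.7) with 4° yaw. I'll descend over it.

```bash
cat >> h.py <<'E'
WELL=np.array([447.0,1.3])
E
python3 - <<'E'
from h import *
rep(); to(510.9,-237.7,87,4.1)
E
```

```text
t 8.425 pos [ 510.1 -258.9  209.9] th 3.46 tilt 0.14 blk 38.3 -265.0 F [ 0.3  0.3 -1. ] M [ 0.07 -0.02  0.02] gap 85.0
shift m [ 0.0023 -0.0209  0.1229] turn [-0.1   0.1  -0.64] t 8.425
```

>>> carry_out(
  motion=[
    [[0.085,0.002,-0.021,0,0,0,-0.6],[0.085,0.002,-0.021,0.03,0,0,-0.6],[0.085,0.002,-0.021,0.06,0,0,-0.6],[0.085,0.002,-0.021,0.085,0,0,-0.6],[0.085,0.002,-0.021,0.085,0,0,-0.6]],
  ],
)

```text
clock: 9.05
tool_pos: [509.2, -235.3, 124.0]
eef_rot: [-0.001, 0.999, 0.037, -0.002]
contact_force: [-0.2, -0.0, -0.7]
finger_gap: 85.0
```

Run:
```python
from h import *
rep(); to(510.9,-237.7,87,4.1)
f=cam("wrist"); save(f,"w7.png")
```

```text
t 9.05 pos [ 509.2 -235.3  124. ] th 4.26 tilt 0.28 blk 39.6 -241.4 F [-0.2 -0.  -0.7] M [0.03 0.03 0.01] gap 85.0
shift m [0.0017 0.0027 0.0369] turn [-0.18  0.22  0.16] t 9.05
```

View pics/w7.png

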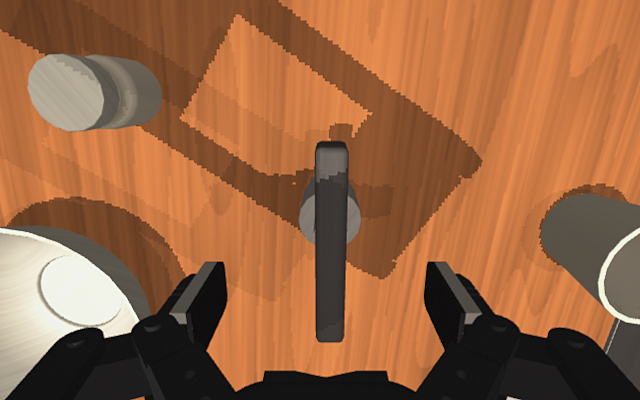

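The bar is centred between the jaws at (330, 240). I'll continue down.

>>> carry_out(
  motion=[
    [[0.085,0.0008,0.002,0.015,0,0,0],[0.085,0.0008,0.002,0.03,0,0,0],[0.085,0.0008,0.002,0.034,0,0,0],[0.085,0.0008,0.002,0.034,0,0,0],[0.085,0.0008,0.002,0.034,0,0,0]],
  ],
)

```text
clock: 9.72
tool_pos: [511.9, -240.2, 92.7]
eef_rot: [0.0, 0.999, 0.037, 0.0]
contact_force: [-0.7, -0.1, 0.8]
finger_gap: 84.7
```

Run:
```python
from h import *
rep(); to(510.9,-237.7,87,4.1)
```

```text
t 9.725 pos [ 511.9 -240.2   92.7] th 4.19 tilt 0.04 blk 41.8 -246.5 F [-0.7 -0.1  0.8] M [0.02 0.02 0.01] gap 84.7
shift m [-0.0008 -0.0025  0.0057] turn [ 0.02 -0.03  0.09] t 9.725
```

>>> carry_out(
  motion=[
    [[0.085,-0.0008,-0.0025,0.0055,0,0,0],[0.085,-0.0008,-0.0025,0.0055,0,0,0],[0.03,-0.0008,-0.0025,0.0055,0,0,0],[0.02,-0.0008,-0.0025,0.0055,0,0,0],[0.02,-0.0008,-0.0025,0.0055,0,0,0]],
  ],
  grip_force=80,
)

```text
clock: 10.35
tool_pos: [510.7, -237.6, 86.9]
eef_rot: [0.0, 0.999, 0.037, 0.0]
contact_force: [-0.1, -0.3, -0.2]
finger_gap: 32.1
```

>>> carry_out(
  motion=[
    [[0.01,0,0,0,0,0,0],[0.01,0,0,0,0,0,0],[0.01,0,0,0,0,0,0],[0.01,0,0,0,0,0,0]],
  ],
)

```text
clock: 10.85
tool_pos: [511.0, -237.6, 87.1]
eef_rot: [0.0, 0.999, 0.037, 0.0]
contact_force: [1.8, -0.4, 2.1]
finger_gap: 14.6
```

Run:
```python
from h import *
rep(); 
f=cam("wrist"); save(f,"w8.png")
```

```text
t 10.85 pos [ 511.  -237.6   87.1] th 4.21 tilt 0.05 blk 41.1 -243.9 F [ 1.8 -0.4  2.1] M [ 0.02 -0.34  0.02] gap 14.6
```

View pics/w8.png

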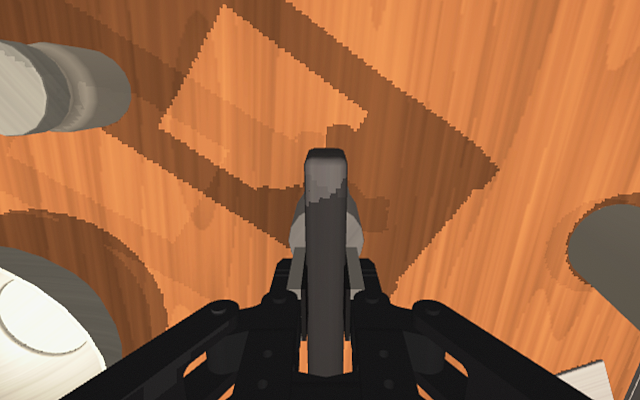

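The key is gripped, with the bar between the pads at (325, 260). I'll lift it.

>>> carry_out(
  motion=[
    [[0.01,0,0,-0.02,0,0,0],[0.01,0,0,-0.05,0,0,0],[0.01,0,0,-0.09,0,0,0],[0.01,0,0,-0.11,0,0,0],[0.01,0,0,-0.11,0,0,0]],
  ],
)

```text
clock: 11.52
tool_pos: [511.5, -238.0, 198.7]
eef_rot: [0.001, 0.999, 0.037, 0.001]
contact_force: [0.6, -0.3, -3.7]
finger_gap: 14.6
```

Run:
```python
from h import *
rep(); s=status.sense(); q=s["eef_rot"]; R=Ro.from_quat([q[1],q[2],q[3],q[0]])
f=cam("wrist"); save(f,"w9.png"); np.savez("w9.npz",**{k:np.array(f[k]) for k in f})
W=pts(f); T=R.inv().apply((W.reshape(-1,3)-s["tool_pos"])).reshape(W.shape)
m=(abs(T[...,0])<12)&(T[...,2]<-10)&(T[...,2]>-35)&(T[...,1]<-20)&(T[...,1]>-90)
P=T[m]; print(m.sum(),P.min(0),P.max(0),np.percentile(P,[2,50,98],axis=0))
b=(abs(T[...,0])<28)&(T[...,2]>5)&(T[...,2]<35)&(T[...,1]<0)&(T[...,1]>-40); P=T[b]; print(b.sum(),P.min(0),P.max(0))
# bar yaw in tool frame
P=T[m]; 
ys=np.arange(-52,-24,4)
for y in ys:
    k=abs(P[:,1]-y)<2; print(y,P[k,0].min().round(1),P[k,0].max().round(1),P[k,2].mean().round(1))
```

```text
t 11.525 pos [ 511.5 -238.   198.7] th 4.2 tilt 0.19 blk 41.6 -244.3 F [ 0.6 -0.3 -3.7] M [-0.02 -0.01  0.04] gap 14.6
3930 [ -9.05402456 -54.73621811 -24.47772709] [  7.02520081 -20.01738396 -10.00321062] [[ -8.60851484 -54.42211505 -23.15010121]
 [ -0.90423405 -39.23008746 -21.79747931]
 [  6.53882782 -20.87212033 -14.41902498]]
798 [-20.75456754 -16.61029375  25.06926406] [19.21863783 -0.03890437 34.98592221]
-52 -9.0 6.9 -21.1
-48 -9.1 6.9 -21.8
-44 -8.7 7.0 -21.8
-40 -8.8 7.0 -21.8
-36 -8.9 6.7 -21.8
-32 -8.9 6.8 -21.8
-28 -9.0 6.9 -21.7
```

View pics/w9.png

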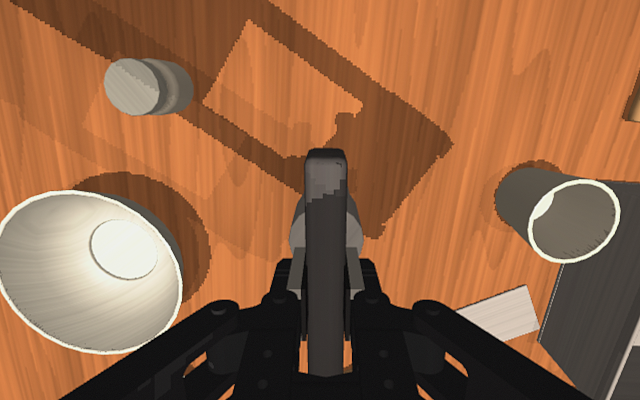

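```bash
cat >> h.py <<'E'
WELL=np.array([447.0,0.2])
E
python3 - <<'E'
from h import *
rep(); to(447.0,0.9,200,-9.9)
E
```

```text
t 11.575 pos [ 510.6 -237.5  196.7] th 4.21 tilt 0.01 blk 40.9 -242.6 F [ 0.4 -0.1 -4.7] M [ 0.02 -0.03  0.01] gap 14.5
shift m [-0.0459 -0.2424 -0.0034] turn [ 1.000e-02 -1.000e-02  1.411e+01] t 11.575
```

>>> carry_out(
  motion=[
    [[0.01,-0.009,-0.048,0,0,0,2],[0.01,-0.018,-0.096,0,0,0,5],[0.01,-0.027,-0.144,0,0,0,8],[0.01,-0.037,-0.194,0,0,0,11],[0.01,-0.0455,-0.24,-0.003,0,0,14]],
  ],
)

```text
clock: 12.2
tool_pos: [445.4, 0.2, 197.1]
eef_rot: [-0.0, 0.996, -0.086, -0.002]
contact_force: [0.8, 0.7, -4.1]
finger_gap: 14.4
```

>>> carry_out(
  motion=[
    [[0.01,0,0,0,0,0,0],[0.01,0,0,0,0,0,0]],
  ],
)

```text
clock: 12.45
tool_pos: [446.8, -1.5, 198.2]
eef_rot: [0.0, 0.996, -0.085, -0.001]
contact_force: [-0.3, -0.0, -3.8]
finger_gap: 14.6
```

Run:
```python
from h import *
rep(); to(447.0,0.9,170,-9.9)
f=cam("wrist"); save(f,"w10.png"); s=cam("side"); save(s,"s10.png")
```

```text
t 12.45 pos [446.8  -1.5 198.2] th -9.72 tilt 0.14 blk -0.3 -1.7 F [-0.3 -0.  -3.8] M [-0.02 -0.04 -0.01] gap 14.6
shift m [-0.0002 -0.0024  0.0282] turn [0.04 0.14 0.18] t 12.45
```

View pics/w10.png

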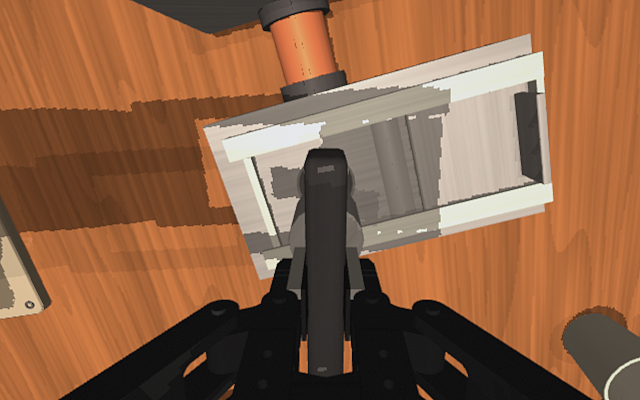

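View pics/s10.png

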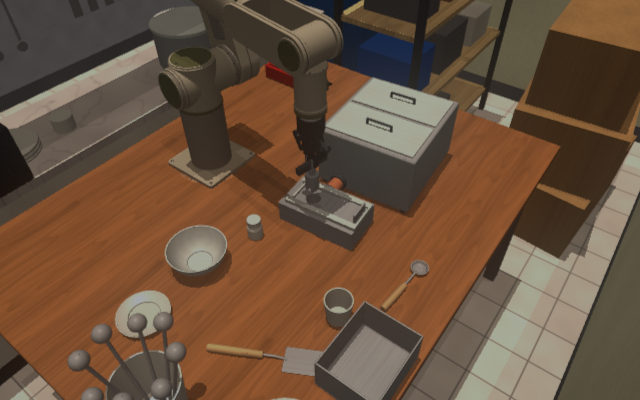

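Run:
```python
from h import *
s=status.sense(); f=cam("wrist"); W=pts(f);z=W[...,2]; d=W[...,:2]-WELL; a=d@U; c=d@V
m=(z>78)&(z<86)&(abs(c)>36)&(abs(c)<64)&(a>20)&(a<120)
for lo in (20,45,70,95):
    k=m&(a>lo)&(a<lo+25); P=c[k&(c>0)]; N=c[k&(c<0)]
    print(lo,P.min().round(1) if len(P) else 0,P.max().round(1) if len(P) else 0,N.min().round(1) if len(N) else 0,N.max().round(1) if len(N) else 0)
m=(z<60)&(np.hypot(a,c)<24); print(m.sum(), a[m].min() if m.any() else 0)
# tab top
t=(z>100)&(z<108)&(a>140)&(a<170)&(abs(c)<40); print("tab",np.percentile(a[t],[2,50,98]),np.percentile(c[t],[1,99]))
```

```text
20 40.4 58.0 -55.6 -37.1
45 40.5 58.0 -55.8 -37.0
70 40.3 58.0 -55.6 -37.1
95 40.4 58.0 -55.6 -37.2
148 -22.703479769411523
tab [150.84414698 153.16280491 157.15495296] [-29.32753763  33.08659722]
```

```bash
cat >> h.py <<'E'
WELL=np.array([446.4,0.1])
E
python3 - <<'E'
from h import *
rep(); to(446.5,1.4,161,-10.2)
E
```

```text
t 12.6 pos [447.5  -2.3 199. ] th -9.86 tilt 0.08 blk 0.8 -2.5 F [-0.5 -0.5 -4.4] M [-0.02  0.01  0.01] gap 14.6
shift m [-0.0015 -0.0035  0.038 ] turn [0.02 0.08 0.34] t 12.6
```

>>> carry_out(
  motion=[
    [[0.01,-0.0013,-0.0035,0.01,0,0,0.3],[0.01,-0.0013,-0.0035,0.02,0,0,0.3],[0.01,-0.0013,-0.0035,0.03,0,0,0.3],[0.01,-0.0013,-0.0035,0.036,0,0,0.3],[0.01,-0.0013,-0.0035,0.036,0,0,0.3]],
  ],
)

```text
clock: 13.22
tool_pos: [446.5, 2.2, 163.1]
eef_rot: [-0.0, 0.996, -0.088, -0.001]
contact_force: [0.4, 0.7, -4.0]
finger_gap: 13.9
```

Run:
```python
from h import *
rep(); to(446.5,1.4,155,-10.2)
```

```text
t 13.225 pos [446.5   2.2 163.1] th -10.09 tilt 0.07 blk 0.3 2.1 F [ 0.4  0.7 -4. ] M [-0.02  0.03  0.04] gap 13.9
shift m [0.0001 0.0008 0.0081] turn [0.01 0.07 0.11] t 13.225
```

>>> carry_out(
  motion=[
    [[0.01,0,0.0007,0.003,0,0,0],[0.01,0,0.0007,0.006,0,0,0],[0.01,0,0.0007,0.009,0,0,0],[0.01,0,0.0007,0.009,0,0,0]],
  ],
)

```text
clock: 13.72
tool_pos: [446.6, 1.5, 154.5]
eef_rot: [-0.0, 0.996, -0.088, -0.0]
contact_force: [-0.1, -0.3, -3.1]
finger_gap: 14.4
```

Run:
```python
from h import *
rep(); to(446.5,1.4,145,-10.2)
```

```text
t 13.725 pos [446.6   1.5 154.5] th -10.09 tilt 0.03 blk 0.4 1.4 F [-0.1 -0.3 -3.1] M [-0.03  0.06 -0.03] gap 14.4
shift m [-0.0001  0.0002  0.0095] turn [0.   0.03 0.11] t 13.725
```

>>> carry_out(
  motion=[
    [[0.01,0,0,0.003,0,0,0],[0.01,0,0,0.006,0,0,0],[0.01,0,0,0.009,0,0,0],[0.01,0,0,0.012,0,0,0],[0.01,0,0,0.012,0,0,0]],
  ],
)

```text
clock: 14.35
tool_pos: [446.6, 1.5, 142.4]
eef_rot: [-0.0, 0.996, -0.088, -0.0]
contact_force: [0.4, -0.3, -4.9]
finger_gap: 14.9
```

Run:
```python
from h import *
rep()
```

```text
t 14.35 pos [446.6   1.5 142.4] th -10.09 tilt 0.04 blk 0.3 1.4 F [ 0.4 -0.3 -4.9] M [ 0.03  0.   -0.04] gap 14.9
```

In the bore without contact. Next down to the tang, which it should meet at a TCP height of about 127.

>>> carry_out(
  motion=[
    [[0.01,0,0,0.004,0,0,0],[0.01,0,0,0.008,0,0,0],[0.01,0,0,0.012,0,0,0],[0.01,0,0,0.015,0,0,0],[0.01,0,0,0.017,0,0,0]],
  ],
)

```text
clock: 14.98
tool_pos: [446.8, 1.5, 125.5]
eef_rot: [-0.0, 0.996, -0.088, -0.0]
contact_force: [-0.2, -0.3, -4.5]
finger_gap: 14.2
```

Run:
```python
from h import *
rep()
```

```text
t 14.975 pos [446.8   1.5 125.5] th -10.1 tilt 0.01 blk 0.5 1.4 F [-0.2 -0.3 -4.5] M [-0.02 -0.05 -0.01] gap 14.2
```

>>> carry_out(
  motion=[
    [[0.01,0,0,0.002,0,0,0],[0.01,0,0,0.004,0,0,0],[0.01,0,0,0.005,0,0,0],[0.01,0,0,0.005,0,0,0]],
  ],
)

```text
clock: 15.48
tool_pos: [446.8, 1.5, 120.7]
eef_rot: [0.0, 0.996, -0.088, -0.0]
contact_force: [-0.5, 1.2, -4.9]
finger_gap: 14.2
```

Run:
```python
from h import *
rep()
```

```text
t 15.475 pos [446.8   1.5 120.7] th -10.09 tilt 0.01 blk 0.5 1.4 F [-0.5  1.2 -4.9] M [ 0.01 -0.06  0.01] gap 14.2
```

Dropping over the tang with no resistance, so I'll go on to full depth (TCP about 109).

>>> carry_out(
  motion=[
    [[0.01,0,0,0.003,0,0,0],[0.01,0,0,0.006,0,0,0],[0.01,0,0,0.009,0,0,0],[0.01,0,0,0.011,0,0,0],[0.01,0,0,0.0115,0,0,0]],
  ],
)

```text
clock: 16.1
tool_pos: [446.7, 1.5, 109.1]
eef_rot: [-0.0, 0.996, -0.088, -0.0]
contact_force: [-0.2, -0.3, -3.6]
finger_gap: 13.9
```

Run:
```python
from h import *
rep()
```

```text
t 16.1 pos [446.7   1.5 109.1] th -10.09 tilt 0.02 blk 0.4 1.4 F [-0.2 -0.3 -3.6] M [0.02 0.02 0.04] gap 13.9
```

>>> carry_out(
  motion=[
    [[0.01,0,0,0.0005,0,0,0],[0.01,0,0,0.001,0,0,0],[0.01,0,0,0.001,0,0,0]],
  ],
)

```text
clock: 16.48
tool_pos: [447.1, 1.5, 108.9]
eef_rot: [-0.0, 0.996, -0.088, 0.0]
contact_force: [-3.4, -0.2, 4.5]
finger_gap: 14.1
```

```bash
cat >> h.py <<'E'
def turn(th,z,k=1.3):
    t=np.radians(th); c=WELL-k*np.array([np.sin(t),-np.cos(t)]); to(c[0],c[1],z,th)
E
python3 - <<'E'
from h import *
rep(); 
for a in(0,10,20,30): turn(a,108.8)
E
```

```text
t 16.475 pos [447.1   1.5 108.9] th -10.09 tilt 0.03 blk 0.8 1.3 F [-3.4 -0.2  4.5] M [0.1  0.82 0.04] gap 14.1
shift m [-0.0006  0.0002  0.0001] turn [ -0.    -0.03 -10.09] t 16.475
shift m [-0.0008  0.0003  0.0001] turn [  0.    -0.03 -20.09] t 16.475
shift m [-0.0011  0.0004  0.0001] turn [ 0.000e+00 -3.000e-02 -3.009e+01] t 16.475
shift m [-0.0012  0.0005  0.0001] turn [ 1.000e-02 -3.000e-02 -4.009e+01] t 16.475
```

Seated at full depth. Turning anticlockwise.

>>> carry_out(
  motion=[
    [[0.01,-0.0004,0,0,0,0,-5],[0.01,-0.0005,0.0001,0,0,0,-10],[0.01,-0.0006,0.0002,0,0,0,-15],[0.01,-0.0007,0.0003,0,0,0,-20],[0.01,-0.0009,0.0003,0,0,0,-25]],
  ],
)

```text
clock: 17.1
tool_pos: [446.7, 1.4, 109.0]
eef_rot: [0.0, 0.991, 0.131, 0.001]
contact_force: [-0.3, 0.9, 1.2]
finger_gap: 14.2
```

Run:
```python
from h import *
rep(); 
for a in(25,50): turn(a,108.8)
```

```text
t 17.1 pos [446.7   1.4 109. ] th 15.06 tilt 0.11 blk 0.4 1.3 F [-0.3  0.9  1.2] M [ 0.13  0.05 -0.14] gap 14.2
shift m [-0.0009 -0.0001  0.0002] turn [ 0.03 -0.1  -9.94] t 17.1
shift m [-0.0014  0.0001  0.0002] turn [  0.05  -0.1  -34.94] t 17.1
```

>>> carry_out(
  motion=[
    [[0.01,-0.0005,0,0,0,0,-6],[0.01,-0.0007,0,0,0,0,-12],[0.01,-0.0009,0,0,0,0,-18],[0.01,-0.0011,0.0001,0,0,0,-24],[0.01,-0.0012,0.0001,0,0,0,-30]],
  ],
)

```text
clock: 17.73
tool_pos: [446.2, 1.1, 109.0]
eef_rot: [0.001, 0.924, 0.383, 0.002]
contact_force: [3.3, 0.5, -1.4]
finger_gap: 14.3
```

Run:
```python
from h import *
rep(); 
for a in(50,75): turn(a,108.8)
```

```text
t 17.725 pos [446.2   1.1 109. ] th 45.09 tilt 0.19 blk -0.1 1.0 F [ 3.3  0.5 -1.4] M [ 0.26 -0.67 -0.1 ] gap 14.3
shift m [-0.0006 -0.0005  0.0002] turn [ 0.13 -0.14 -4.91] t 17.725
shift m [-0.0012 -0.0003  0.0002] turn [  0.16  -0.11 -29.91] t 17.725
```

>>> carry_out(
  motion=[
    [[0.01,0,0,0,0,0,-6],[0.01,0,-0.0001,0,0,0,-12],[0.01,-0.0001,-0.0001,0,0,0,-18],[0.01,-0.0003,-0.0001,0,0,0,-24],[0.01,-0.0004,-0.0001,0,0,0,-30]],
  ],
)

```text
clock: 18.35
tool_pos: [446.1, 0.9, 109.0]
eef_rot: [0.001, 0.793, 0.609, 0.002]
contact_force: [4.9, 0.1, -2.9]
finger_gap: 14.6
```

Run:
```python
from h import *
rep(); 
for a in(75,105): turn(a,108.8)
f=cam("wrist"); save(f,"w11.png")
```

```text
t 18.35 pos [446.1   0.9 109. ] th 75.08 tilt 0.23 blk -0.2 0.8 F [ 4.9  0.1 -2.9] M [ 0.25 -0.99 -0.27] gap 14.6
shift m [-0.0007 -0.0008  0.0002] turn [ 0.22 -0.08  0.08] t 18.35
shift m [-0.0013 -0.0007  0.0002] turn [ 2.400e-01 -2.000e-02 -2.992e+01] t 18.35
```

View pics/w11.png

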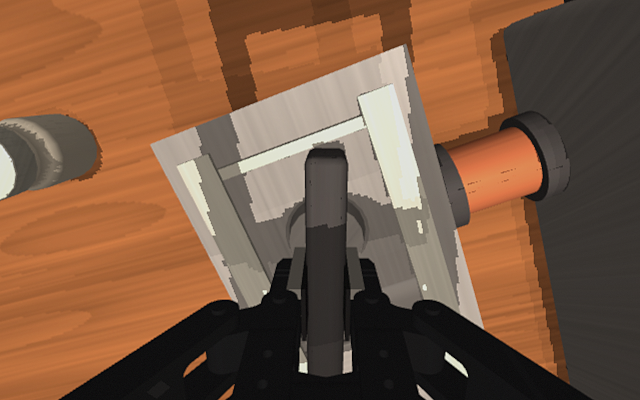

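The barrel is centred in the mouth at about (328, 215). I'll continue turning and ease off the side load.

>>> carry_out(
  motion=[
    [[0.01,0,0.0004,0,0,0,-6],[0.01,0,0.0006,0,0,0,-12],[0.01,0,0.0006,0,0,0,-18],[0.01,0,0.0006,0,0,0,-24],[0.01,0,0.0006,0,0,0,-27]],
  ],
)

```text
clock: 19.02
tool_pos: [446.5, 0.7, 109.0]
eef_rot: [0.001, 0.63, 0.777, 0.001]
contact_force: [3.8, 0.9, -2.7]
finger_gap: 14.3
```

Run:
```python
from h import *
rep(); print(status.sense()["joints"])
```

```text
t 19.025 pos [446.5   0.7 109. ] th 101.93 tilt 0.2 blk 0.1 0.6 F [ 3.8  0.9 -2.7] M [ 0.35 -0.94 -0.32] gap 14.3
[-1.13842743e-01 -2.05257240e-01  2.04342791e+00  7.00070958e-04
  1.29996921e+00 -1.89306272e+00]
```

>>> carry_out(
  motion=[
    [[0.01,0,0,0,0,0,-3],[0.01,0,0,0,0,0,-6],[0.01,0,0,0,0,0,-9]],
  ],
)

```text
clock: 19.4
tool_pos: [446.5, 0.7, 109.0]
eef_rot: [0.001, 0.567, 0.824, 0.001]
contact_force: [4.8, 1.0, -1.9]
finger_gap: 14.4
```

Run:
```python
from h import *
rep()
```

```text
t 19.4 pos [446.5   0.7 109. ] th 110.88 tilt 0.21 blk 0.2 0.6 F [ 4.8  1.  -1.9] M [ 0.25 -0.96 -0.21] gap 14.4
```

>>> carry_out(
  motion=[
    [[0.01,0,0,0,0,0,-3],[0.01,0,0,0,0,0,-6],[0.01,0,0,0,0,0,-9]],
  ],
)

```text
clock: 19.77
tool_pos: [446.6, 0.7, 109.0]
eef_rot: [0.002, 0.501, 0.866, 0.001]
contact_force: [5.1, 0.9, -2.8]
finger_gap: 14.2
```

Run:
```python
from h import *
rep()
f=cam("wrist"); save(f,"w12.png"); s=cam("side"); cv2.imwrite("pics/s12.png",cv2.resize(cv2.cvtColor(s["pixels"],cv2.COLOR_RGB2BGR)[130:260,240:400],None,fx=4,fy=4))
```

```text
t 19.775 pos [446.6   0.7 109. ] th 119.89 tilt 0.22 blk 0.2 0.6 F [ 5.1  0.9 -2.8] M [ 0.28 -1.08 -0.2 ] gap 14.2
```

View pics/w12.png

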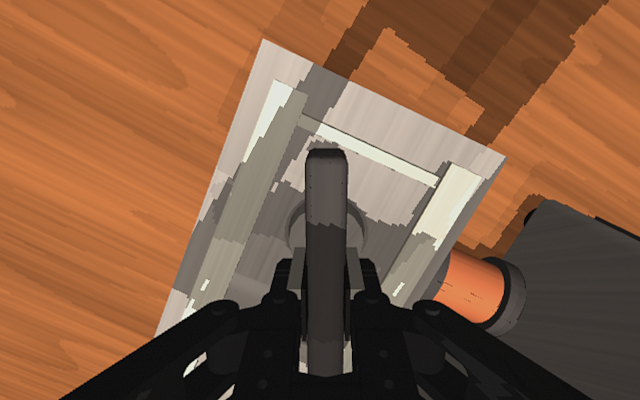

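View pics/s12.png

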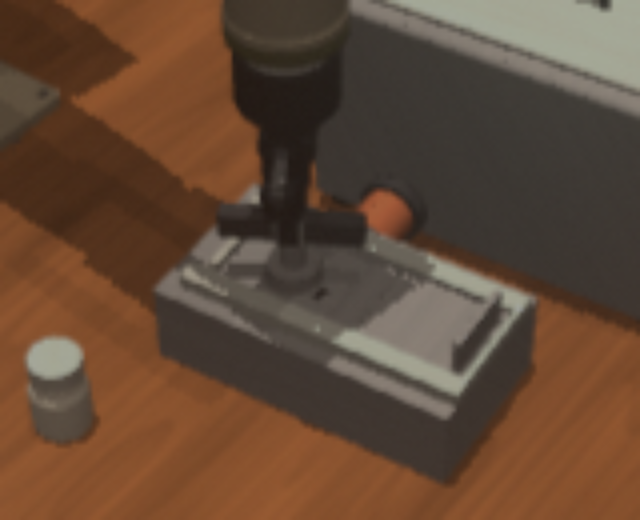

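```bash
cat >> h.py <<'E'
def mark():
    s=cam("side"); p=s["pixels"].max(2).astype(int); W=pts(s); a=(W[...,:2]-WELL)@U; c=(W[...,:2]-WELL)@V; z=W[...,2]; r=np.hypot(a-0,c)
    m=(r>24)&(r<42)&(z>60)&(z<76)&(p<35)&(c<20); print(m.sum(), "mark blk",a[m].mean().round(1),c[m].mean().round(1),"deg from -y",np.degrees(np.arctan2(a[m].mean(),-c[m].mean())).round(1), p[m])
E
python3 - <<'E'
from h import *
s=cam("side"); q=(plane(s,320.3,202.9,70)[:2]-WELL); print(q@U,q@V, np.degrees(np.arctan2(q@U,-(q@V)))); mark()
E
```

```text
31.659542398745884 -7.061986585581711 77.42544254432202
0 mark blk nan nan deg from -y nan []h.py:35: RuntimeWarning: Mean of empty slice.
  m=(r>24)&(r<42)&(z>60)&(z<76)&(p<35)&(c<20); print(m.sum(), "mark blk",a[m].mean().round(1),c[m].mean().round(1),"deg from -y",np.degrees(np.arctan2(a[m].mean(),-c[m].mean())).round(1), p[m])
  ret = ret.dtype.type(ret / rcount)
```

The mark reads about 78°, which is near fully open (80°). I'll turn on until the hard stop is felt.

>>> carry_out(
  motion=[
    [[0.01,0,0.0003,0,0,0,-2],[0.01,0,0.0003,0,0,0,-4],[0.01,0,0.0003,0,0,0,-6]],
  ],
)

```text
clock: 20.35
tool_pos: [446.5, 0.8, 109.0]
eef_rot: [0.001, 0.454, 0.891, 0.001]
contact_force: [5.0, 1.3, -1.8]
finger_gap: 14.6
```

Run:
```python
from h import *
rep(); print(status.sense()["joints"][5])
s=cam("side"); np.savez("s13.npz",**{k:np.array(s[k]) for k in s}); cv2.imwrite("pics/s13.png",cv2.resize(cv2.cvtColor(s["pixels"],cv2.COLOR_RGB2BGR)[185:220,295:345],None,fx=14,fy=14,interpolation=cv2.INTER_NEAREST))
```

```text
t 20.35 pos [446.5   0.8 109. ] th 125.95 tilt 0.17 blk 0.2 0.7 F [ 5.   1.3 -1.8] M [ 0.28 -1.28 -0.24] gap 14.6
-2.3117676654400485
```

View pics/s13.png

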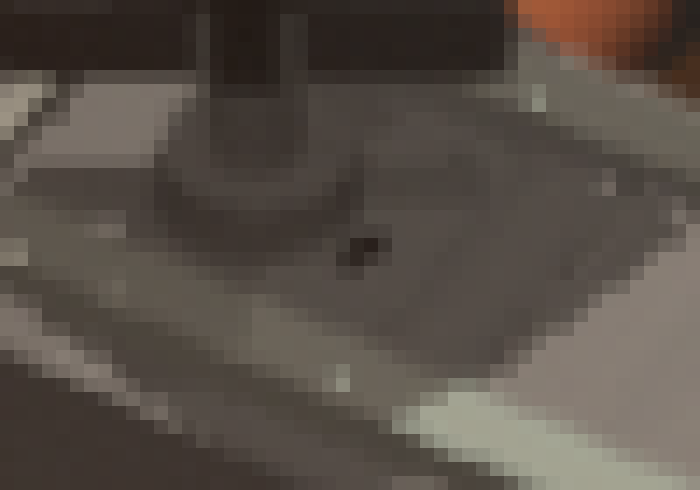

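Run:
```python
from h import *
s=dict(np.load("s13.npz"))
for px in((320.5,202.4),(321,202.4),(320.,202.6)):
  for w in((446.4,.1),(450.5,-2.5),(448.5,-1.2)):
    q=plane(s,*px,70)[:2]-np.array(w); print(px,w,(q@U).round(1),(q@V).round(1),np.degrees(np.arctan2(q@U,-(q@V))).round(1))
```

```text
(320.5, 202.4) (446.4, 0.1) 31.1 -4.9 81.0
(320.5, 202.4) (450.5, -2.5) 27.2 -2.0 85.9
(320.5, 202.4) (448.5, -1.2) 29.1 -3.5 83.2
(321, 202.4) (446.4, 0.1) 32.3 -4.2 82.6
(321, 202.4) (450.5, -2.5) 28.5 -1.2 87.6
(321, 202.4) (448.5, -1.2) 30.4 -2.7 85.0
(320.0, 202.6) (446.4, 0.1) 30.2 -6.4 78.0
(320.0, 202.6) (450.5, -2.5) 26.4 -3.5 82.5
(320.0, 202.6) (448.5, -1.2) 28.3 -4.9 80.1
```

>>> carry_out(
  motion=[
    [[0.01,0,0.0003,0,0,0,-2],[0.01,0,0.0003,0,0,0,-4],[0.01,0,0.0003,0,0,0,-6]],
  ],
)

```text
clock: 20.78
tool_pos: [446.6, 0.8, 109.0]
eef_rot: [0.001, 0.408, 0.913, 0.001]
contact_force: [5.4, 0.8, -0.8]
finger_gap: 14.5
```

Run:
```python
from h import *
rep(); print(status.sense()["joints"][5])
```

```text
t 20.775 pos [446.6   0.8 109. ] th 131.89 tilt 0.15 blk 0.3 0.7 F [ 5.4  0.8 -0.8] M [ 0.18 -1.2  -1.36] gap 14.5
-2.41535489030723
```

The turning moment jumped to −1.36 N·m, so the hard stop is reached. I'll relax the twist, release and retreat.

>>> carry_out(
  motion=[
    [[0.01,0,0,0,0,0,3],[0.01,0,0.0003,0,0,0,5],[0.01,0,0.0006,0,0,0,5]],
  ],
)

```text
clock: 21.15
tool_pos: [446.6, 1.0, 108.9]
eef_rot: [0.001, 0.447, 0.895, 0.0]
contact_force: [4.1, -1.2, 2.5]
finger_gap: 14.3
```

Run:
```python
from h import *
rep()
```

```text
t 21.15 pos [446.6   1.  108.9] th 126.91 tilt 0.09 blk 0.3 0.9 F [ 4.1 -1.2  2.5] M [-0.28 -0.91 -0.06] gap 14.3
```

>>> carry_out(
  motion=[
    [[0.04,0,0,0,0,0,0],[0.06,0,0,0,0,0,0],[0.06,0,0,0,0,0,0],[0.06,0,0,0,0,0,0]],
  ],
)

```text
clock: 21.65
tool_pos: [445.6, 1.4, 108.1]
eef_rot: [-0.0, 0.447, 0.895, -0.0]
contact_force: [-0.5, 0.3, 0.8]
finger_gap: 60.3
```

>>> carry_out(
  motion=[
    [[0.06,0,0,-0.015,0,0,0],[0.06,0,0,-0.035,0,0,0],[0.06,0,0,-0.06,0,0,0],[0.06,0,0,-0.1,0,0,0],[0.06,0,0,-0.14,0,0,0]],
  ],
)

```text
clock: 22.28
tool_pos: [445.8, 1.3, 250.6]
eef_rot: [0.0, 0.447, 0.895, 0.0]
contact_force: [0.5, -0.2, 0.6]
finger_gap: 59.9
```

>>> carry_out(
  motion=[
    [[0.06,0.02,-0.01,0,0,0,0],[0.06,0.045,-0.03,0,0,0,0],[0.06,0.045,-0.03,0,0,0,0]],
  ],
)

```text
clock: 22.65
tool_pos: [394.2, 19.7, 249.7]
eef_rot: [0.001, 0.447, 0.895, 0.0]
contact_force: [0.4, 0.4, 0.3]
finger_gap: 60.0
```

Run:
```python
from h import *
rep()
f=cam("wrist"); save(f,"w14.png"); np.savez("w14.npz",**{k:np.array(f[k]) for k in f})
s=cam("side"); cv2.imwrite("pics/s14.png",cv2.resize(cv2.cvtColor(s["pixels"],cv2.COLOR_RGB2BGR)[130:260,240:400],None,fx=4,fy=4))
t=cam("top"); save(t,"t14.png")
for n,g in(("w",f),("s",s),("t",t)):
    W=pts(g);z=W[...,2];d=np.hypot(*(W[...,:2]-WELL).transpose(2,0,1)); m=(d<65)&(z>110)&(z<145)
    if m.sum()>10:
        print(n,m.sum(),cv2.minAreaRect(W[m&(z>126)][:,:2].astype(np.float32)) if (m&(z>126)).sum()>5 else 0,np.percentile(z[m],[50,90,98]))
```

```text
t 22.65 pos [394.2  19.7 249.7] th 126.95 tilt 0.11 blk -50.1 24.4 F [0.4 0.4 0.3] M [ 0.02 -0.03  0.03] gap 60.0
w 2810 ((444.8831481933594, 1.0271949768066406), (109.70527648925781, 16.392770767211914), 36.672096252441406) [130.61272294 131.66032897 132.23783132]
s 322 ((449.7918701171875, -2.955852508544922), (108.24531555175781, 22.537673950195312), 35.40787124633789) [126.79057421 132.73904228 134.31360253]
t 34 ((486.2726745605469, 24.6467342376709), (21.71544647216797, 11.882238388061523), 81.63876342773438) [128.84751171 132.27732053 133.50097116]
```

View pics/w14.png

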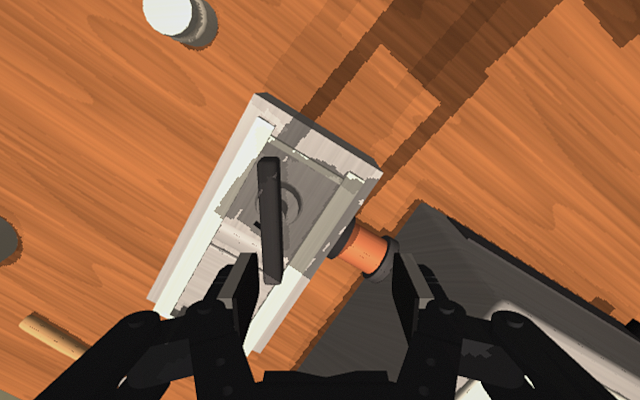

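View pics/s14.png

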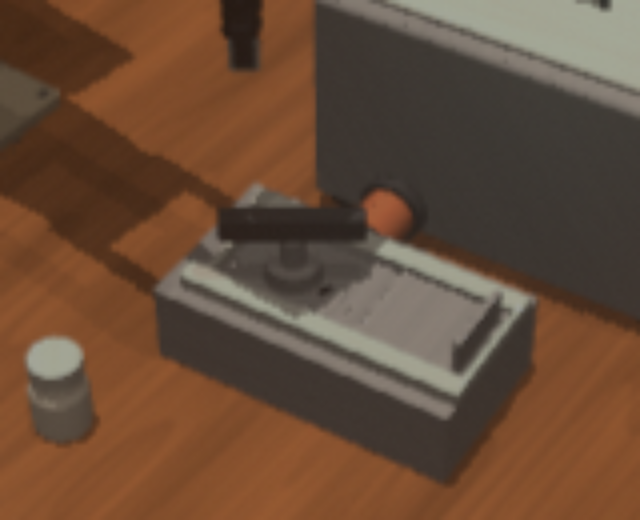

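The key stands upright with its bar top at 131 mm, so the grip point is 49 mm above the mouth. The cover is open. One last check of the mark from the wrist view.

Run:
```python
from h import *
f=dict(np.load("w14.npz")); p=cv2.cvtColor(f["pixels"],cv2.COLOR_RGB2BGR)
m=(p.max(2)<30).astype(np.uint8); m[:, :225]=0; m[:,262:]=0; m[:205]=0; m[245:]=0
n,l,st,c=cv2.connectedComponentsWithStats(m)
for i in range(1,n):
    if st[i,4]>5:
        for w in ((446.4,.1),(445.5,1.3)):
            q=plane(f,*c[i],70)[:2]-np.array(w); print(st[i],c[i],(q@U).round(1),(q@V).round(1),np.degrees(np.arctan2(q@U,-(q@V))).round(1))
cv2.imwrite("pics/w14z.png",cv2.resize(p[140:300,200:360],None,fx=4,fy=4,interpolation=cv2.INTER_NEAREST))
W=pts(f)
t=cam("top"); Wt=pts(t); 
for nme,(x,y) in dict(bowl=(303,-345),cup=(735,-257),sh=(361,-173)).items():
    z=Wt[...,2]; k=(np.hypot(Wt[...,0]-x,Wt[...,1]-y)<100)&(z>45)&(z<90)&(abs(Wt[...,1]-y)<95); r=cv2.minAreaRect(Wt[k][:,:2].astype(np.float32)); print(nme,r)
```

```text
[254 222   6   7  23] [257.08695652 224.56521739] 30.4 -6.2 78.5
[254 222   6   7  23] [257.08695652 224.56521739] 31.2 -7.5 76.5
bowl ((304.1542663574219, -344.99578857421875), (165.81280517578125, 167.43795776367188), 48.33370590209961)
cup ((746.4036865234375, -262.556396484375), (123.4937515258789, 130.01211547851562), 65.83455657958984)
sh ((351.8842468261719, -211.9016876220703), (118.06172180175781, 40.2125244140625), 76.27043914794922)
```

View pics/w14z.png

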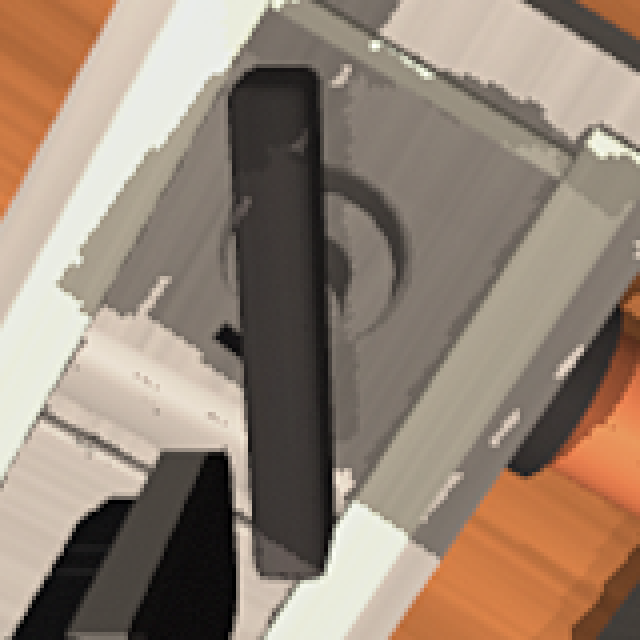

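The mark at (230, 340) in the zoomed picture reads at least 78°, about 1.37 rad, and it is partly hidden by the bar. The gripper touches nothing, so I'll hand in.

Run:
```python
from h import *
print(arm.close_job())
```

```text
the job is handed in; nothing more can be done
None
```

The job is handed in at about 23 s. I pushed the cover over the ridge, set the key over the tang, and turned it anticlockwise to the hard stop. I then let go and backed the arm clear. No verdict is reported.

**Last checks:**
- **Cover:** the tab was about 151 mm past the well, with the plate flat. I measured that before setting the key; the later pictures show the cover still open.
- **Key:** the bar top was at 131 mm, so the grip point is about 49 mm above the mouth. It stands upright within about 2 mm of the axis.
- **Valve:** the turning moment jumped to −1.36 N·m at the stop. The mark read 77–79° in the final wrist view (about 1.35–1.37 rad; the limit is 1.25).
- **Bystanders:** the bowl's position had not changed. My last position readings for the cup and the shaker were no good because nearby objects fell in the search area. The arm never came near the cup; for both it and the shaker I only have the pictures, which show them standing.

**Disagreement between cameras:** the top and wrist cameras differed by about 3 mm in y, and the side camera by a few mm. I worked from the wrist view, corrected using the grasped key, and the key went in without noticeable side force.

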